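Pop open the socket tray and the bolt tray

ROBOT

A 6-joint arm with a two-finger parallel gripper is mounted at the origin on the work surface. World frame = base frame: x ahead of the robot, y to its left, z up, the work surface at z = 0. Lengths are in m, angles in rad, forces in N, time in s.
With the tool pointing down it reaches from about 0.35 to 0.725 m from the base axis. Payload 4.3 kg.
Tool frame: the origin (TCP) lies at the very end of the fingers, on their centre line; the grasp point (between the pads) lies 19 mm behind it; z points along the fingers, y is the line along which they close (so a half turn about z gives the same grasp; the last joint's range is limited). The gripper opens to 85 mm and grips with 20 to 120 N. Pads are 22 mm wide; open, the fingers measure 114 mm over their backs; the gripper's body (76 mm by 85 mm) begins 54 mm behind the grasp point. The pads swing forward as they close: fully open they stand 13 mm farther back than shut.
Start: joints at [1.171, 0.377, 0.081, 1.274, 0, 1.46], TCP at [0.164, 0.551, 0.231] pointing down, gripper open.
Joint ranges: [-2.72, 2.72], [-0.84, 1.66], [-1.02, 1.22], [-1.77, 2.12], [-1.37, 1.28], [-3.14, 3.14]. Speed limits (rad/s): [2.57, 2.57, 3.14, 3.14, 3.14, 3.14].

INTERFACE

Orientations are given as a rotation vector (axis times angle).
In Python, from rig import read_state, eyes, hand_in gives the robot as it stands.
- The arm moves only by the shell command python3 -m pendant 'ROWS' [OPENING]. ROWS is JSON, a list of rows, each an object with "dp": the shift along the tool's x, y, z each as a share of 2 cm, from -1 to 1, a list of three; "twist": the turn about the tool's z as a share of 8 degrees, from -1 to 1. A call has 1 to 20 rows; each row shifts and turns the commanded pose from where the row before left it, along the tool's axes as they then stand; what a row does not reach is not made up. A row lasts 1/10 s, in which the tool goes at most 50 mm and 8.59 degrees, less where a joint would pass 70% of its speed; a pose out of reach is approached as far as the arm can. A call with a number of a shift or a turn outside -1 to 1 is refused whole. A call with a gripper value outside its range is refused whole. OPENING is the opening, from 0 (shut) to 1 (fully open), set as the call begins (- or left out, the last holds). The fingers move at their own pace and stop on an object; the grip force is fixed at half the most. Time passes only in rows, so rows that do not move let the fingers close. It gives the time, the measured TCP pose, the force, the opening and the grip force at its end, in the units of the state.
- read_state(): the state, without advancing time (a new reading comes with each control period).
- eyes.capture(name): name is "side" or "top"; returns a dict with "image" (384x512x3 uint8, red, green, blue), "K" (3x3 intrinsics, pixels), "distortion" ([k1, k2, p1, p2, k3] as OpenCV has them; the pictures are not rectified), "origin" and "attitude" of the camera in the world. Camera axes: x right, y down, z forward; pixel columns grow to the right and rows downward; lengths in m; the calibration is good to about 2 mm. A picture is of the moment at which its call begins. There is no depth.
- hand_in(): hands the job in; it is judged then, once.
The state is a dict: "t": time; "qpos": joint angles; "qd": joint speeds; "tau": joint torques, N m; "eef_pos": TCP position; "ee_rot": TCP orientation; "ft_force": force on the tool from outside, world axes, zero at the start; "torque": the same for the moment, N m; "opening": finger opening in m; "grip_force": force on a finger pad.
Only numpy, scipy, OpenCV 4.12 (cv2) and the standard library are available. Lean on these libraries where they do the work, as an engineer would, in place of code of your own. Each camera call takes 0.05 s, during which the arm holds its last target. There are 200 camera calls.

TASK

Three clear trays with touch-catch lids stand in a row on the bench, holding sockets, long bolts and L-shaped brackets. Gently press down the grey pad at the near edge of the socket tray's lid, and likewise the bolt tray's, in either order, and let each lid spring up ajar by itself; do not lift a lid any farther. Leave the bracket tray shut, and leave the loose tools on the bench where they lie.

Things in the scene. Friction and masses are not known exactly. Their poses are not given: they have to be found in the camera images.
- tray_sockets: fixed clear plastic tray holding six upright dark steel sockets, 25 mm round (round discs seen from above). 130 mm deep, 100 mm wide, 60 mm high, on a 12 mm plywood board, in a row of three about 135 mm apart. Origin: centre of its underside; x axis from the near side to the hinge side, z up
- lid_sockets_press (a point): top centre of the press pad (grey, 24 x 44 mm, raised 3 mm) on this tray's lid; 75 mm above the bench with the lid shut. The lid is clear, 126 x 92 mm, 4 mm thick, hinged along its far edge; the point is 110 mm from the hinge line, 16 mm from the free near edge. Axes: x to the hinge, y along it, z up out of the lid; it moves with the lid
- lid_sockets (a joint): angle of this lid, rad: 0 shut and caught, -0.05 pressed in to its stop (the pad goes 5.5 mm down, at about 4 N), which frees the catch; once let go it springs up in half a second to stay ajar at about 0.47 (near edge 57 mm up). It cannot be pulled open while caught, does not catch again; the hinge ends at 1.3
- tray_bolts: fixed clear plastic tray holding five long dark steel hex-head bolts lying side by side, 8 mm thick and 80 mm long. 130 mm deep, 100 mm wide, 60 mm high, on a 12 mm plywood board, in a row of three about 135 mm apart. Origin: centre of its underside; x axis from the near side to the hinge side, z up
- lid_bolts_press (a point): top centre of the press pad (grey, 24 x 44 mm, raised 3 mm) on this tray's lid; 75 mm above the bench with the lid shut. The lid is clear, 126 x 92 mm, 4 mm thick, hinged along its far edge; the point is 110 mm from the hinge line, 16 mm from the free near edge. Axes: x to the hinge, y along it, z up out of the lid; it moves with the lid
- lid_bolts (a joint): angle of this lid, rad: 0 shut and caught, -0.05 pressed in to its stop (the pad goes 5.5 mm down, at about 4 N), which frees the catch; once let go it springs up in half a second to stay ajar at about 0.47 (near edge 57 mm up). It cannot be pulled open while caught, does not catch again; the hinge ends at 1.3
- tray_brackets: fixed clear plastic tray holding four flat dark steel L-shaped brackets, 42 mm long. 130 mm deep, 100 mm wide, 60 mm high, on a 12 mm plywood board, in a row of three about 135 mm apart. Origin: centre of its underside; x axis from the near side to the hinge side, z up
- lid_brackets_press (a point): top centre of the press pad (grey, 24 x 44 mm, raised 3 mm) on this tray's lid; 75 mm above the bench with the lid shut. The lid is clear, 126 x 92 mm, 4 mm thick, hinged along its far edge; the point is 110 mm from the hinge line, 16 mm from the free near edge. Axes: x to the hinge, y along it, z up out of the lid; it moves with the lid
- lid_brackets (a joint): angle of this lid, rad: 0 shut and caught, -0.05 pressed in to its stop (the pad goes 5.5 mm down, at about 4 N), which frees the catch; once let go it springs up in half a second to stay ajar at about 0.47 (near edge 57 mm up). It cannot be pulled open while caught, does not catch again; the hinge ends at 1.3
- wrench_center (a point): chrome socket wrench lying flat, about 205 mm long (its x axis runs along it), 40 mm high at the head; the point is 12 mm above the bench. A loose bystander, to be left alone
- punch_center (a point): yellow plastic stud punch, 85 x 46 x 30 mm; the point is its centre. A loose bystander, to be left alone
- hexholder_center (a point): black plastic hex key holder, 30 x 85 x 30 mm, with six steel hex keys standing to 78 mm; the point is on its centre, 20 mm up. A loose bystander, to be left alone

How it is judged:
At the end, for the whole second after the job is handed in: The socket lid and the bolt lid both stand ajar on their springs (0.3 to 0.65 rad) and at rest, the bracket lid is shut (within 0.04 rad), and each loose tool is within 20 mm of where it began (value of joint lid_sockets between 0.3 and 0.65 rad and velocity of joint lid_sockets between -0.1 and 0.1 rad/s and value of joint lid_bolts between 0.3 and 0.65 rad and velocity of joint lid_bolts between -0.1 and 0.1 rad/s and value of joint lid_brackets between -0.02 and 0.04 rad and not (distance of wrench_center from where it was at the start of the episode above 0.02 m) and not (distance of punch_center from where it was at the start of the episode above 0.02 m) and not (distance of hexholder_center from where it was at the start of the episode above 0.02 m)); the robot touches nothing.
It fails at once if the bracket tray's lid was released or opened (value of joint lid_brackets above 0.06 rad).
It fails at once if a lid was lifted beyond where its spring leaves it (over 0.75 rad) (value of joint any of lid_sockets, lid_bolts above 0.75 rad).
It fails at once if a tray or its lid was pressed with more than 45 N (contact force between any of tray_sockets, tray_bolts, tray_brackets and the arm above 45 N).
It fails at once if a loose tool was shifted by more than 20 mm or lifted (distance of any of wrench_center, punch_center, hexholder_center from where it was at the start of the episode above 0.02 m).
It also fails if it takes over 40 s, if anything falls off the work surface, if the arm or the gripper's body presses on something with over 40 N, if the wrist force passes 120 N, or if a joint passes its speed limit or range.

## Working session

There is one attempt and no reset: what is moved stays moved. The work goes in short steps, Python scripts to look and compute and a shell command to move; the robot and the scene stay as the last step left them, time stands still between calls to the robot, and variables do not carry over. Pictures are saved under pics/ and viewed, at most 10 in all, crops included, and the job is handed in when it is done.

```bash
mkdir -p pics; python3 - <<'E'
from rig import read_state, eyes
import cv2,pickle
s=read_state(); print(s['t'],s['eef_pos'],s['ee_rot'],s['opening'])
for n in('top','side'):
    c=eyes.capture(n); pickle.dump(c,open(n+'.pkl','wb')); print(n,c['origin'],c['attitude'],c['K'])
    cv2.imwrite(f'pics/{n}0.png',cv2.resize(c['image'][:,:,::-1],(800,600)))
E
```

```text
0.0 [0.16402875 0.55042836 0.23035194] [-4.53458831e-01 -3.10816075e+00  3.10046339e-03] 0.08540733482857897
top [0.43538122 0.03956684 0.98037366] [-2.15117575  2.13665689 -0.11934428] [[365.30151976   0.         249.3624682 ]
 [  0.         365.30151976 195.22718905]
 [  0.           0.           1.        ]]
side [-0.04046875 -0.57035143  0.60903544] [-1.97998141  0.8057222  -0.4448029 ] [[413.11122451   0.         253.12837096]
 [  0.         413.11122451 195.13665205]
 [  0.           0.           1.        ]]
```

View pics/top0.png

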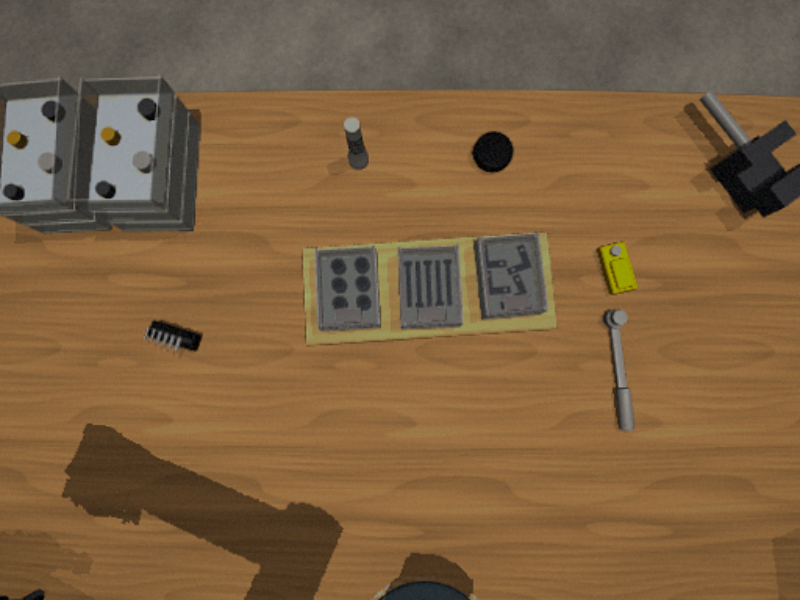

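View pics/side0.png

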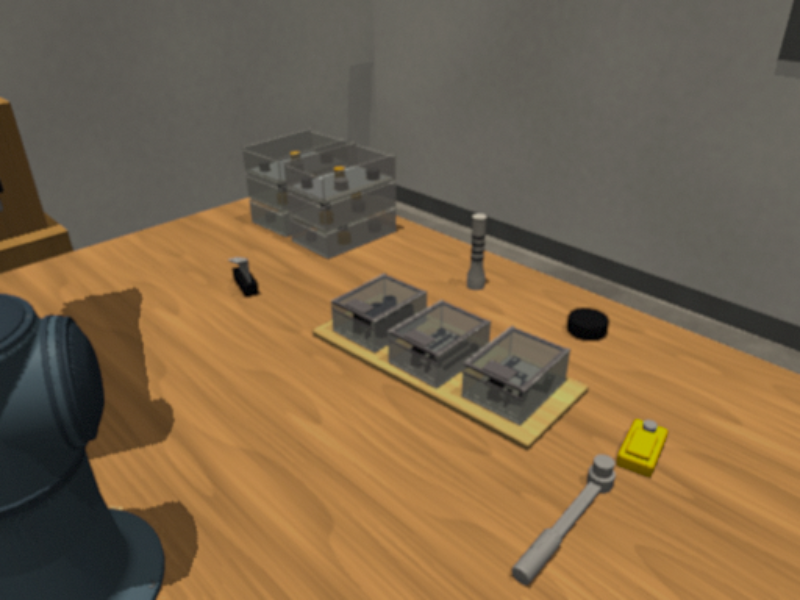

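The top view shows, left to right, the sockets (348,287), bolts (430,287) and brackets (512,277), with faint pads at the near (lower) edges. I'll zoom in on these.

```bash
cat > h.py <<'E'
import cv2,numpy as np
def ray(c,px,z):
    n=cv2.undistortPoints(np.array(px,float).reshape(-1,1,2),c['K'],np.array(c['distortion'])).reshape(-1,2)
    R=cv2.Rodrigues(np.array(c['attitude'],float))[0]
    d=np.c_[n,np.ones(len(n))]@R.T; o=np.array(c['origin'])
    return o+d*((z-o[2])/d[:,2])[:,None]
def proj(c,P):
    R=cv2.Rodrigues(np.array(c['attitude'],float))[0]
    return cv2.projectPoints(np.array(P,float).reshape(-1,1,3),R.T,-R.T@np.array(c['origin']),c['K'],np.array(c['distortion']))[0].reshape(-1,2)
E
python3 - <<'E'
import pickle,cv2,numpy as np
from h import *
c=pickle.load(open('top.pkl','rb'))
im=c['image'][145:225,190:360,::-1]
im=cv2.convertScaleAbs(im,alpha=1.4)
im=cv2.resize(im,None,fx=4.7,fy=4.7,interpolation=cv2.INTER_CUBIC)
cv2.imwrite('pics/crop.png',im)
# board corners: yellow-ish
hsv=cv2.cvtColor(c['image'],cv2.COLOR_RGB2HSV); print(hsv[212,230],hsv[240,230])
E
```

```text
[ 23 126 156] [ 16 151 145]
```

View pics/crop.png

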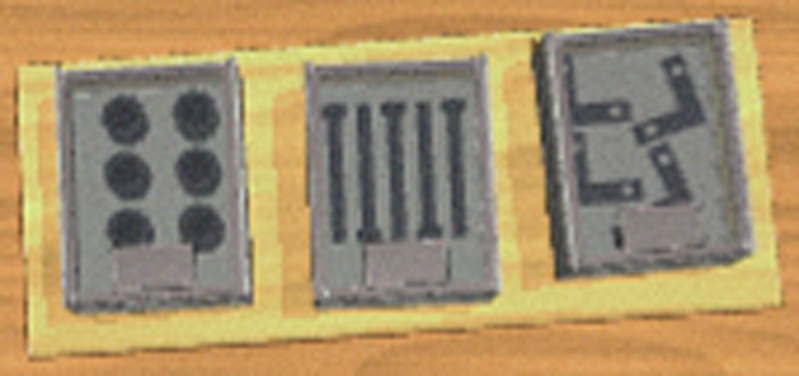

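The crop shows the grey pads centred at (154,267) for sockets, (406,266) for bolts and (662,228) for brackets. All three lids are shut.

```bash
python3 - <<'E'
import pickle
from h import *
from rig import read_state
c=pickle.load(open('top.pkl','rb'))
f=lambda u:(np.array(u)+.5)/4.7-.5+[190,145]
pads=ray(c,f([[154,267],[406,266],[662,228]]),.075); print(pads.round(4))
print('lid front corners',ray(c,f([[70,300],[248,296],[315,300],[497,296]]),.072).round(3))
print('punch,hex,wrench',ray(c,np.array([[618,267],[172,336],[620,370]])*.64,.03).round(3))
d=pickle.load(open('side.pkl','rb'));print('side px of pads (800 scale)',(proj(d,pads)/.64).round(1))
R=cv2.Rodrigues(np.array(read_state()['ee_rot']))[0];print(R.round(3));p=np.array(read_state()['eef_pos'])
for q in pads[:2]: print((R.T@(np.array([q[0],q[1],.12])-p)/.02).round(2))
E
```

```text
[[ 0.5391  0.1258  0.075 ]
 [ 0.5404 -0.0081  0.075 ]
 [ 0.5615 -0.1443  0.075 ]]
lid front corners [[ 0.521  0.171  0.072]
 [ 0.524  0.076  0.072]
 [ 0.522  0.04   0.072]
 [ 0.525 -0.056  0.072]]
punch,hex,wrench [[ 0.628 -0.329  0.03 ]
 [ 0.506  0.429  0.03 ]
 [ 0.454 -0.324  0.03 ]]
side px of pads (800 scale) [[358.8 304.6]
 [418.2 336.5]
 [499.2 369. ]]
[[-0.958  0.286 -0.001]
 [ 0.286  0.958 -0.002]
 [ 0.    -0.002 -1.   ]]
[-24.04 -14.98   5.55]
[-26.01 -21.37   5.56]
```

```bash
python3 -m pendant '[{"dp":[0,0,0],"twist":-0.77},{"dp":[0,0,0],"twist":-0.77},{"dp":[0,0,0],"twist":-0.76},{"dp":[0,0,0],"twist":0}]' 0
python3 -m pendant '[{"dp":[-0.9,-1,0],"twist":0},{"dp":[-0.9,-1,0],"twist":0},{"dp":[-0.9,-1,0],"twist":0},{"dp":[-0.9,-1,0],"twist":0},{"dp":[-0.9,-1,0],"twist":0},{"dp":[-0.9,-1,0],"twist":0},{"dp":[-0.9,-1,0],"twist":0},{"dp":[-0.9,-1,0],"twist":0},{"dp":[-0.9,-1,0],"twist":0},{"dp":[-0.9,-1,0],"twist":0},{"dp":[-0.9,-1,0],"twist":0},{"dp":[-0.9,-1,0],"twist":0},{"dp":[-0.9,-1,0],"twist":0},{"dp":[-0.9,-1,0],"twist":0},{"dp":[-0.9,-1,0],"twist":0},{"dp":[-0.9,-1,0],"twist":0},{"dp":[-0.9,-1,0],"twist":0},{"dp":[-0.9,-1,0],"twist":0},{"dp":[-0.9,-1,0],"twist":0},{"dp":[0,0,0],"twist":0}]'
cat >> h.py <<'E'
def go(t):
    from rig import read_state
    s=read_state();R=cv2.Rodrigues(np.array(s['ee_rot']))[0]
    print(R[:,1].round(3),np.round(s['eef_pos'],4),s['opening'],s['ft_force'],'->',(R.T@(np.array(t)-s['eef_pos'])/.02).round(2))
E
python3 -c "
from h import *;go([.5391,.1258,.11])"
```

```text
t: 0.5
eef_pos: [0.1642, 0.5507, 0.2308]
ee_rot: [0.049, -3.141, 0.002]
ft_force: [0.3, -0.3, -0.2]
opening: 0.0284
grip_force: 0.0
t: 2.5
eef_pos: [0.52, 0.1797, 0.2308]
ee_rot: [-0.04, 3.141, -0.001]
ft_force: [-0.9, -0.4, 1.3]
opening: -0.0002
grip_force: 0.0
[-0.025  1.    -0.001] [0.52   0.1797 0.2308] -0.00017363549069002212 [-0.88953469 -0.36229084  1.27718306] -> [-0.89 -2.71  6.04]
```

```bash
python3 -m pendant '[{"dp":[-0.3,-0.9,1],"twist":0},{"dp":[-0.3,-0.9,1],"twist":0},{"dp":[-0.29,-0.9,1],"twist":0},{"dp":[0,0,1],"twist":0},{"dp":[0,0,1],"twist":0},{"dp":[0,0,1],"twist":0},{"dp":[0,0,0],"twist":0},{"dp":[0,0,0],"twist":0}]'
python3 - <<'E'
from h import *
from rig import eyes
go([.5391,.1258,.080])
out=[]
for n,(u,v) in (('top',(222,201)),('side',(230,200))):
    c=eyes.capture(n); a=c['image'][v-40:v+40,u-50:u+50,::-1]
    a=cv2.convertScaleAbs(a,alpha=1.4)
    out.append(cv2.resize(a,(400,320),interpolation=cv2.INTER_CUBIC))
cv2.imwrite('pics/near.png',np.hstack(out))
E
```

```text
t: 3.3
eef_pos: [0.5368, 0.1289, 0.1113]
ee_rot: [0.048, -3.14, -0.0]
ft_force: [-0.1, -0.1, 0.3]
opening: -0.0002
grip_force: 0.0
[-0.031  1.     0.   ] [0.5368 0.1289 0.1113] -0.00021364829349643276 [-0.06148666 -0.06846801  0.33039982] -> [-0.11 -0.16  1.57]
```

View pics/near.png

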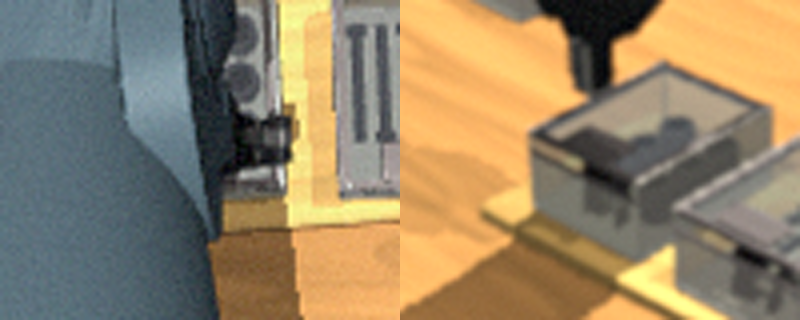

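The side view shows the closed fingertips at (595,95), right above the socket pad at (590,145). I'll correct the 2–3 mm offset and come down gently.

```bash
python3 -m pendant '[{"dp":[-0.1,-0.16,0.4],"twist":0},{"dp":[0,0,0.4],"twist":0},{"dp":[0,0,0.4],"twist":0},{"dp":[0,0,0.35],"twist":0},{"dp":[0,0,0],"twist":0},{"dp":[0,0,0],"twist":0}]'
python3 -m pendant '[{"dp":[0,0,0.1],"twist":0},{"dp":[0,0,0.1],"twist":0},{"dp":[0,0,0.1],"twist":0},{"dp":[0,0,0],"twist":0}]'
```

```text
t: 4.0
eef_pos: [0.5393, 0.1254, 0.0799]
ee_rot: [0.049, -3.14, -0.0]
ft_force: [0.4, 0.1, -0.9]
opening: -0.0001
grip_force: 0.0
t: 4.4
eef_pos: [0.5399, 0.1255, 0.0746]
ee_rot: [-0.049, 3.141, 0.0]
ft_force: [-1.1, -0.6, 3.2]
opening: -0.0
grip_force: 1.8
```

```bash
python3 -m pendant '[{"dp":[0,0,0.1],"twist":0},{"dp":[0,0,0.1],"twist":0},{"dp":[0,0,0],"twist":0},{"dp":[0,0,0],"twist":0}]'; python3 -m pendant '[{"dp":[0,0,0.05],"twist":0},{"dp":[0,0,0],"twist":0},{"dp":[0,0,0],"twist":0}]'
```

```text
t: 4.8
eef_pos: [0.5399, 0.1255, 0.0705]
ee_rot: [-0.049, 3.141, 0.0]
ft_force: [-0.3, -0.6, 4.1]
opening: 0.0002
grip_force: 2.0
t: 5.1
eef_pos: [0.5399, 0.1255, 0.0697]
ee_rot: [-0.049, 3.141, 0.0]
ft_force: [-0.5, -0.5, 4.1]
opening: -0.0002
grip_force: 3.0
```

```bash
python3 -m pendant '[{"dp":[0,0,0.05],"twist":0},{"dp":[0,0,0.05],"twist":0},{"dp":[0,0,0],"twist":0},{"dp":[0,0,0],"twist":0}]'
```

```text
t: 5.5
eef_pos: [0.54, 0.1255, 0.0692]
ee_rot: [-0.049, 3.14, 0.0]
ft_force: [-4.4, -2.0, 16.8]
opening: -0.0003
grip_force: 8.2
```

At the stop (17 N). I'll retreat up and toward the robot, then move over to the bolts.

```bash
python3 -m pendant '[{"dp":[0.3,0,-1],"twist":0},{"dp":[0.6,0,-1],"twist":0},{"dp":[1,0,-1],"twist":0},{"dp":[1,0,-1],"twist":0},{"dp":[0,0,-1],"twist":0},{"dp":[0,0,-1],"twist":0},{"dp":[0,-1,0],"twist":0},{"dp":[0,-1,0],"twist":0},{"dp":[0,-1,0],"twist":0},{"dp":[0,-1,0],"twist":0},{"dp":[0,-1,0],"twist":0},{"dp":[0,-1,0],"twist":0},{"dp":[0,-0.7,0],"twist":0},{"dp":[0,0,0],"twist":0},{"dp":[0,0,0],"twist":0}]'
python3 - <<'E'
from h import *
from rig import eyes
go([.5404,-.0081,.11])
c=eyes.capture('side');a=c['image'][120:280,160:400,::-1]
cv2.imwrite('pics/s2.png',cv2.resize(a,(780,520),interpolation=cv2.INTER_CUBIC))
E
```

```text
t: 7.0
eef_pos: [0.4857, -0.0101, 0.187]
ee_rot: [0.049, -3.141, -0.001]
ft_force: [0.3, 0.9, 0.3]
opening: 0.0003
grip_force: 0.0
[-0.031  1.     0.001] [ 0.4857 -0.0101  0.187 ] 0.000279125580428571 [0.26738453 0.86782236 0.30417626] -> [-2.74  0.01  3.85]
```

View pics/s2.png

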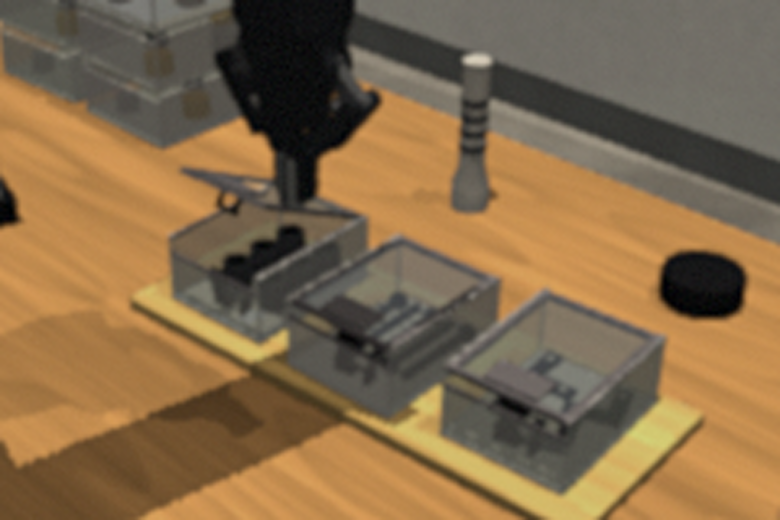

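The socket lid stands ajar (near edge around (250,190)) and the bolt and bracket lids are still shut. Next is the bolt pad.

```bash
python3 -m pendant '[{"dp":[-0.92,0,0.9],"twist":0},{"dp":[-0.92,0,0.9],"twist":0},{"dp":[-0.9,0,0.9],"twist":0},{"dp":[0,0,0.9],"twist":0},{"dp":[0,0,0.9],"twist":0},{"dp":[0,0,0.85],"twist":0},{"dp":[0,0,0],"twist":0},{"dp":[0,0,0],"twist":0}]'
python3 -m pendant '[{"dp":[0,0,0.1],"twist":0},{"dp":[0,0,0.1],"twist":0},{"dp":[0,0,0.1],"twist":0},{"dp":[0,0,0.1],"twist":0},{"dp":[0,0,0],"twist":0},{"dp":[0,0,0],"twist":0}]'
```

```text
t: 7.85
eef_pos: [0.5404, -0.0078, 0.0804]
ee_rot: [0.051, -3.14, -0.001]
ft_force: [-0.3, -1.1, -0.2]
opening: -0.0001
grip_force: 0.0
t: 8.45
eef_pos: [0.5412, -0.0087, 0.0728]
ee_rot: [-0.049, 3.14, 0.0]
ft_force: [-0.7, 0.2, 4.1]
opening: 0.0
grip_force: 1.8
```

```bash
python3 -m pendant '[{"dp":[0,0,0.1],"twist":0},{"dp":[0,0,0.05],"twist":0},{"dp":[0,0,0],"twist":0},{"dp":[0,0,0],"twist":0}]'; python3 -m pendant '[{"dp":[0,0,0.05],"twist":0},{"dp":[0,0,0.05],"twist":0},{"dp":[0,0,0],"twist":0},{"dp":[0,0,0],"twist":0}]'
```

```text
t: 8.85
eef_pos: [0.5412, -0.0087, 0.0696]
ee_rot: [-0.049, 3.14, 0.0]
ft_force: [-0.0, 0.4, 4.4]
opening: 0.0
grip_force: 2.5
t: 9.25
eef_pos: [0.5413, -0.0087, 0.0691]
ee_rot: [-0.049, 3.139, -0.0]
ft_force: [-3.7, 0.8, 15.9]
opening: -0.0002
grip_force: 7.9
```

```bash
python3 -m pendant '[{"dp":[0.3,0,-1],"twist":0},{"dp":[0.6,0,-1],"twist":0},{"dp":[1,0,-1],"twist":0},{"dp":[1,0,-1],"twist":0},{"dp":[1,0,-1],"twist":0},{"dp":[1,0,-1],"twist":0},{"dp":[0,0,-1],"twist":0},{"dp":[0,0,0],"twist":0},{"dp":[0,0,0],"twist":0},{"dp":[0,0,0],"twist":0},{"dp":[0,0,0],"twist":0},{"dp":[0,0,0],"twist":0}]'
python3 - <<'E'
from h import *
from rig import eyes
c=eyes.capture('side');a=c['image'][120:330,140:420,::-1]
cv2.imwrite('pics/s3.png',cv2.resize(a,(780,585),interpolation=cv2.INTER_CUBIC))
E
```

```text
t: 10.45
eef_pos: [0.4423, -0.0116, 0.2063]
ee_rot: [0.049, -3.139, -0.001]
ft_force: [0.0, -0.7, -0.0]
opening: -0.0001
grip_force: 0.0
```

View pics/s3.png

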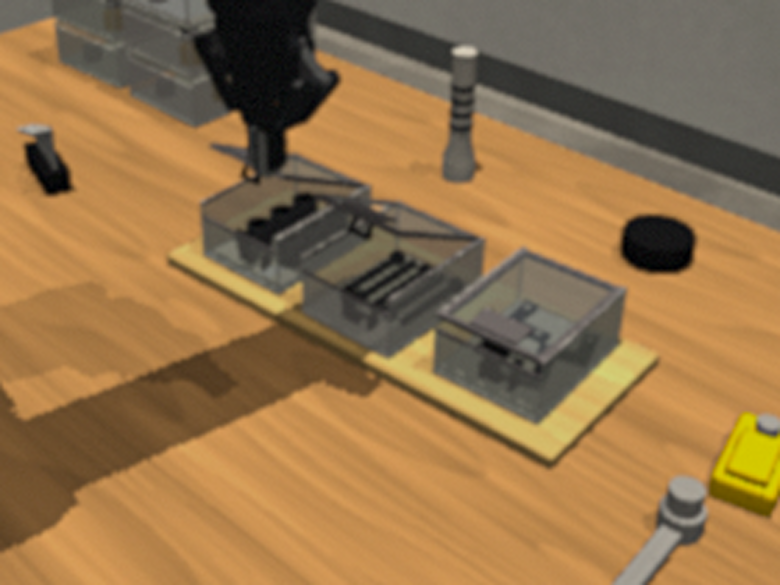

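The socket lid (near edge around (250,160)) and the bolt lid (around (360,200)) are both ajar. The bracket lid (530,300) is shut, the tools are undisturbed and the arm is clear.

```bash
python3 -c "
from rig import hand_in;print(hand_in())"
```

```text
the job is handed in; nothing more can be done
None
```

The job is handed in: the socket and bolt lids were released and stand ajar, the bracket lid is shut, and the tools weren't touched; the hand-in gave no verdict.

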